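Square a thin latch plate to the shelf lip and slide it out over the open end

ROBOT

A 6-joint arm with a two-finger parallel gripper is mounted at the origin on the work surface. World frame = base frame: x ahead of the robot, y to its left, z up, the work surface at z = 0. Lengths are in m, angles in degrees, forces in N, time in s.
With the tool pointing down it reaches from about 0.3 to 0.75 m from the base axis. Payload 8.5 kg.
Tool frame: the origin (TCP) lies midway between the tips of the shut fingers; the grasp point (between the pads) lies 19 mm behind it; z points along the fingers, y is the direction in which the jaws open and shut (so a half turn about z gives the same grasp; the last joint's range is limited). The gripper opens to 85 mm and grips with 20 to 120 N. Pads are 22 mm wide; open, the fingers measure 114 mm over their backs; the gripper's body (76 mm by 85 mm) begins 54 mm behind the grasp point. The pads swing forward as they close: fully open they stand 13 mm farther back than shut.
Start: joints at [-84.127, 21.807, 74.336, -0, 83.858, -12.336], TCP at [0.172, -0.522, 0.231] pointing down, gripper open.
Joint ranges: [-178.18, 178.18], [-50.72, 133.34], [12.68, 142.11], [-81.47, 261.47], [9.98, 163.14], [-165.26, 165.26]. Speed limits (degrees/s): [136.94, 136.94, 180, 180, 180, 180].

INTERFACE

Orientations are given as a 3x3 rotation matrix whose columns are the frame's x, y, z axes.
In Python, from rig import env, eyes, close_job gives the robot as it stands.
- The arm moves only by the tool jog_arm, never from a script. Its argument "deltas" is one flat list of numbers, 7 for each row, row after row: the shift along the tool's x, y, z in units of 0.75 m (1.0 is 0.75 m), then the turn, a rotation vector about the tool's x, y, z in units of 180 degrees (1.0 is 180 degrees), then the gripper command: -1 is fully open, 1 is shut, values between are in proportion. In form: [dx, dy, dz, ax, ay, az, fingers, dx, dy, dz, ax, ay, az, fingers, ...]. A call has 1 to 12 rows; each row is the pose to reach, as a shift and turn from the pose commanded when the call began, along the tool's axes at that moment, turning the shorter way round; what a row does not reach only later rows make up. A row lasts 1/12 s, in which the tool goes at most 41.7 mm and 7.16 degrees, less where a joint would pass 70% of its speed; a pose out of reach is approached as far as the arm can. A call with a number of a shift or a turn outside -1 to 1 is refused whole. A call with a gripper value outside its range is refused whole. The fingers move at their own pace and stop on an object; "grip_force" is the grip in N (left out, the last holds). Time passes only in rows, so rows that repeat a pose let the fingers close. It gives the time, the measured TCP pose, the force and the opening at its end, in the units of the state.
- env.observe(): the state, without advancing time (a new reading comes with each control period).
- eyes.get_image(name): name is "side" or "top"; returns the picture (384x512x3 uint8, red, green, blue); there is no depth.
- eyes.camera_params(name): a dict with "intrinsics" (3x3 intrinsics, pixels), "R" (3x3) and "t" (3): a world point X has camera coordinates R X + t. Camera axes: x right, y down, z forward; pixel columns grow to the right and rows downward; lengths in m; the calibration is good to about 2 mm. A picture is of the moment at which its call begins. camera_params takes no time and is no camera call.
- close_job(): hands the job in, once; it reports no verdict.
The state is a dict: "time_s": time; "q": joint angles; "qvel": joint speeds; "joint_efforts": joint torques, N m; "position": TCP position; "tool_rot": TCP orientation; "ft_force": force on the tool from outside, world axes, zero at the start; "wrist_torque": the same for the moment, N m; "grip_width": finger opening in m.
Only numpy, scipy, OpenCV 4.12 (cv2) and the standard library are available. Lean on these libraries where they do the work, as an engineer would, in place of code of your own. Each camera call takes 0.05 s, during which the arm holds its last target.

TASK

With the fingertips, push the yellow flat plate back until its long side is flush against the raised lip at the far side of the shelf, and along the lip until about a third of its length sticks out past the shelf's open end (the end away from the chute), so that the next worker can take it by its edge. Keep the plate flat on the shelf all the time: only push it, never lift or tip it. Leave the latches, the rubber grommet and the lock knob where they are, and finish with the hand clear.

Things in the scene. Friction and masses are not known exactly. Their poses are not given: they have to be found in the camera images.
- shelf: fixed perforated shelf on posts; place and yaw (up to 0.12 rad) vary. Origin: on the table under its middle; x away from the robot, y along it from chute to open end, z up. Flat top (dots are perforations, in effect flat) 100 mm above the origin, x -130 to +110, y -270 to +270 mm. A lip along the far side, inner face at x +110 mm, 4 mm thick, stands 15 mm above the top. Near side has no lip
- chute_foot (a point): middle of the shelf's closed end (shelf y -270 mm), on its top, where the fixed chute (190 mm wide, 45 mm side walls) comes down; the chute rises from here to about 0.3 m at shelf y -620 mm. Axes as shelf
- shelf_corner (a point): point on the shelf's top (100 mm above the table) where the lip's inner face meets the open end (shelf x +110, y +270 mm); no lip across this end, and no posts within 75 mm of its edge below. Axes as shelf
- plate: plate to push: loose brass-coloured steel, 80 mm (its x) by 120 mm (its y) by 6 mm thick, 0.3 to 0.6 kg; dark spots are marks only. Origin: centre of its underside, z up. Starts flat on the shelf top, clear of the lip, turned up to 0.3 rad from the shelf's axes. Flush to the lip its centre is at shelf x +70 mm; with a third (40 mm) out, at shelf y +250 mm. Slides at a few newtons
- latch_a: zinc latch assembly, a loose bystander: base 44 x 64 mm (x by y), 28 mm tall overall, 0.28 kg, lying on the shelf near the chute. Origin: centre of its underside, z up. Leave it where it is.
- latch_b: zinc latch assembly, a loose bystander: base 44 x 64 mm (x by y), 28 mm tall overall, 0.28 kg, lying on the shelf near the chute. Origin: centre of its underside, z up. Leave it where it is.
- grommet: black rubber grommet plug, a loose bystander: 34 mm diameter, 22 mm tall, standing on the shelf near the chute. Origin: centre of its underside. Leave it where it is. (The latches and the grommet lie on the shelf between shelf y = -250 and -80 mm, in any order.)
- lock_knob: chromed door lock knob, a loose bystander: 22 mm foot diameter, 39 mm tall, standing upright at the near side of the shelf close to the open end (about shelf x -100 mm, y +195 to +245 mm); easily tipped. Origin: centre of its underside. Leave it standing where it is.
There are look-alikes about, which are no part of the job. Several things have the shape of the plate; the one meant has the colours described above.

How it is judged (in metres and radians):
At the end, for the whole second after the job is handed in: The plate lies flat and still on the shelf, its long side against the lip (centre within 7 mm of flush, turned less than 0.09 rad from the lip), with 26 to 54 mm of its 120 mm length past the open end; each latch, the grommet and the lock knob are within 12 mm of where they started and upright (y of plate in the frame of shelf between 0.236 and 0.264 m and x of plate in the frame of shelf above 0.063 m and angle between the y axis of plate and the y axis of shelf, either way round below 0.09 rad and z of plate in the frame of shelf between 0.097 and 0.103 m and angle between plate's own z axis and vertical below 0.04 rad and linear speed of plate below 0.01 m/s and distance of each of latch_a, latch_b, grommet, lock_knob from where it was at the start of the episode below 0.012 m and angle between each of latch_a, latch_b, grommet, lock_knob's own z axis and vertical below 0.3 rad); the robot touches nothing.
It fails at once if the plate is lifted off the shelf (z of plate in the frame of shelf above 0.109 m).
It fails at once if the plate is tipped or falls off the shelf (angle between plate's own z axis and vertical above 0.15 rad or z of plate in the frame of shelf below 0.085 m).
It fails at once if a latch is shifted more than 12 mm or tipped over (distance of any of latch_a, latch_b from where it was at the start of the episode above 0.012 m or angle between any of latch_a, latch_b's own z axis and vertical above 0.3 rad).
It fails at once if the rubber grommet is shifted more than 12 mm or tipped over (distance of grommet from where it was at the start of the episode above 0.012 m or angle between grommet's own z axis and vertical above 0.3 rad).
It fails at once if the lock knob is shifted more than 12 mm or tipped over (distance of lock_knob from where it was at the start of the episode above 0.012 m or angle between lock_knob's own z axis and vertical above 0.3 rad).
It also fails if it takes over 64 s, if anything falls off the work surface, if the arm or the gripper's body presses on something with over 40 N, if the wrist force passes 120 N, or if a joint passes its speed limit or range.

## Working session

There is one attempt and no reset: what is moved stays moved. The work goes in short steps, Python scripts to look and compute and a tool call to move; the robot and the scene stay as the last step left them, time stands still between calls to the robot, and variables do not carry over. Pictures are saved under pics/ and viewed, and the job is handed in when it is done.

Besides the shell and the picture viewer there is one more tool, called after "Emit:" by a JSON object that holds its "api" and its "payload", one argument or row to a line. jog_arm: Moves the arm, as the interface text tells. Its arguments: {"type":"object","properties":{"deltas":{"type":"array"},"grip_force":{"type":"number"}},"required":["deltas"]}

```bash
mkdir -p pics; ls
python3 - <<'E'
from rig import env, eyes
import cv2
for n in("side","top"):
    im=eyes.get_image(n); cv2.imwrite(f"pics/{n}0.png",im[:,:,::-1])
    print(n,eyes.camera_params(n))
s=env.observe();print(s)
E
```

```text
pics
side {'intrinsics': array([[460.3632302 ,   0.        , 252.08821631],
       [  0.        , 460.3632302 , 200.40865767],
       [  0.        ,   0.        ,   1.        ]]), 'R': array([[-0.91748555, -0.3973807 , -0.01757398],
       [-0.21259241,  0.52722396, -0.82270247],
       [ 0.33619151, -0.75108154, -0.56820049]]), 't': array([0.51137173, 0.20182878, 0.81452898])}
top {'intrinsics': array([[359.72852596,   0.        , 255.64155042],
       [  0.        , 359.72852596, 189.19044229],
       [  0.        ,   0.        ,   1.        ]]), 'R': array([[-0.02389476, -0.99932411,  0.02793482],
       [-0.99176605,  0.02017893, -0.12646307],
       [ 0.1258139 , -0.03072661, -0.9915779 ]]), 't': array([-0.00426118,  0.59346938,  0.70502291])}
{'time_s': 0.1, 'q': array([-8.41270833e+01,  2.18369033e+01,  7.43791753e+01,  8.53315157e-04,
        8.38586800e+01, -1.23346532e+01]), 'qvel': array([-0.04818522, -0.01568623, -0.02658505, -0.16777064,  0.03734477,
        0.05144744]), 'joint_efforts': array([ 2.19720459e-03, -4.49224091e+01, -2.31658441e+01, -2.55107097e-04,
        3.67034721e-03,  8.73906686e-06]), 'position': array([ 0.17183741, -0.5221897 ,  0.23078292]), 'tool_rot': array([[ 9.49931296e-01,  3.12458826e-01, -1.18778520e-04],
       [ 3.12458711e-01, -9.49930453e-01,  1.29945015e-03],
       [ 2.93193335e-04, -1.27150175e-03, -9.99999149e-01]]), 'ft_force': array([ 0.79973484, -0.35950049,  0.82298501]), 'wrist_torque': array([-0.05026748, -0.05510927,  0.10121403]), 'grip_width': 0.08550868938024973}
```

View pics/side0.png

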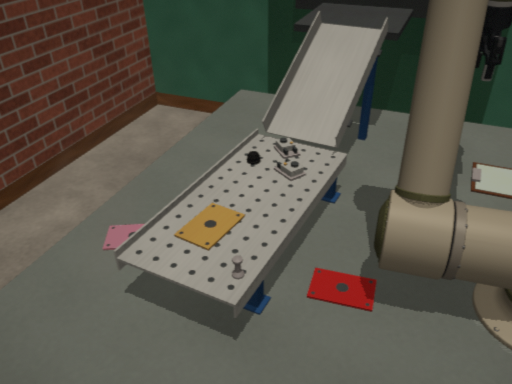

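View pics/top0.png

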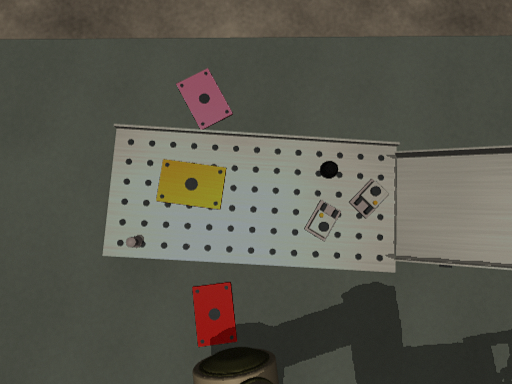

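```bash
cat > h.py <<'E'
from rig import env, eyes
import cv2, numpy as np
def ray(n,uv,z):
    p=eyes.camera_params(n);K,R,t=p["intrinsics"],np.array(p["R"]),np.array(p["t"])
    uv=np.atleast_2d(np.asarray(uv,float))
    d=np.c_[uv,np.ones(len(uv))]@np.linalg.inv(K).T@R
    c=-R.T@t
    return c+d*((z-c[2])/d[:,2])[:,None]
def pix(n,X):
    p=eyes.camera_params(n);X=np.atleast_2d(X)
    c=X@np.array(p["R"]).T+np.array(p["t"]);c=c@p["intrinsics"].T
    return c[:,:2]/c[:,2:]
def plate(im,n):
    h=cv2.cvtColor(im,cv2.COLOR_RGB2HSV)
    m=cv2.inRange(h,(15,130,80),(35,255,255))
    m=cv2.morphologyEx(m,cv2.MORPH_CLOSE,np.ones((5,5)))
    c=max(cv2.findContours(m,0,1)[0],key=cv2.contourArea)[:,0]
    P=ray(n,c,0.106)[:,:2].astype(np.float32)
    r=cv2.minAreaRect(P); return c,r,cv2.boxPoints(r)
E
python3 - <<'E'
from h import *
for n in("top","side"):
    im=cv2.imread(f"pics/{n}0.png")[:,:,::-1].copy()
    c,r,b=plate(im,n); print(n,len(c),r,b.round(4).tolist())
    p=eyes.camera_params(n);print(-np.array(p["R"]).T@p["t"])
im=cv2.imread("pics/top0.png")
for nm,(x,y,w,h) in dict(left=(90,110,130,160),right=(290,120,130,160)).items():
    cv2.imwrite(f"pics/{nm}.png",cv2.resize(im[y:y+h,x:x+w],None,fx=4,fy=3.7 if 0 else 3.75,interpolation=cv2.INTER_CUBIC))
im=cv2.imread("pics/side0.png")[220:310,100:280]
cv2.imwrite("pics/s.png",cv2.resize(im,None,fx=4,fy=4,interpolation=cv2.INTER_CUBIC))
E
```

```text
top 204 ((0.5974940061569214, 0.10531879961490631), (0.11965864151716232, 0.08054367452859879), 81.2349853515625) [[0.5486000180244446, 0.052299998700618744], [0.6281999945640564, 0.04010000079870224], [0.646399974822998, 0.1582999974489212], [0.5667999982833862, 0.17059999704360962]]
[0.49977928 0.00542909 0.77425614]
side 140 ((0.5945629477500916, 0.10893920063972473), (0.12062752991914749, 0.0805639922618866), 80.99613952636719) [[0.5453000068664551, 0.05570000037550926], [0.6248999834060669, 0.04309999942779541], [0.6438000202178955, 0.16220000386238098], [0.5641999840736389, 0.17479999363422394]]
[0.23824571 0.70857797 0.63784764]
```

View pics/left.png

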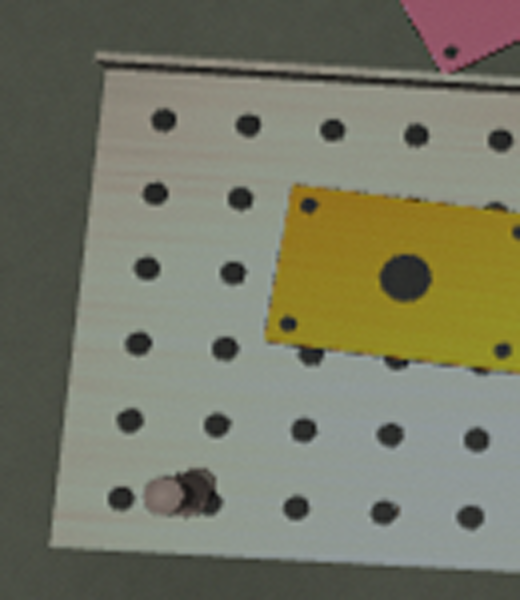

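View pics/right.png

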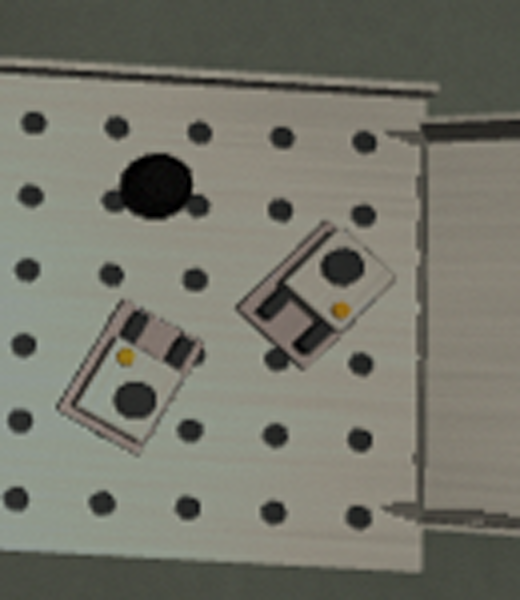

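View pics/s.png

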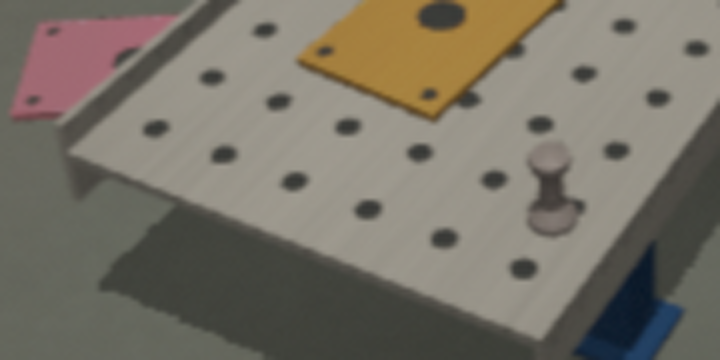

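Run:
```python
from h import *
loc=np.array([[-.13,.27],[.11,.27],[-.13,-.27],[.11,-.27]])
def fit(L,W):
    lc,wc=L.mean(0),W.mean(0);A=(L-lc).T@(W-wc);U,_,V=np.linalg.svd(A);R=(U@V).T
    return R,wc-R@lc
top=ray("top",np.array([[102.5,255.9],[115.8,129.2],[395.5,272],[396.2,146.1]])-.4,.1)[:,:2]
side=ray("side",np.array([[235,305.5],[117,258]])-.4,.1)[:,:2]
print(top.round(4),side.round(4))
R,t=fit(loc,top);print("top",t,np.degrees(np.arctan2(R[1,0],R[0,0])),((loc@R.T+t)-top).round(4).tolist())
R2,t2=fit(np.r_[loc,loc[:2]],np.r_[top,side]);print("all",t2,np.degrees(np.arctan2(R2[1,0],R2[0,0])))
for n in("top","side"):
    im=cv2.imread(f"pics/{n}0.png")[:,:,::-1].copy()
    c,r,b=plate(im,n);print(n,"plate in shelf",((np.array(r[0])-t2)@R2).round(4),((b-t2)@R2).round(4).tolist())
    print(((np.array(r[0])-t)@R).round(4))
# knob
k=[(90+165/4,110+495/3.75)];print("knob top",((ray("top",k,.139)[:,:2]-t2)@R2))
k=[(100+551/4,220+222/4)];print("knob foot side",((ray("side",k,.1)[:,:2]-t2)@R2))
np.savez("s.npz",R=R2,t=t2)
```

```text
[[ 0.469   0.2678]
 [ 0.707   0.2497]
 [ 0.4259 -0.2707]
 [ 0.6649 -0.2897]] [[0.4682 0.2695]
 [0.707  0.2488]]
top [ 0.57668582 -0.01151169] -4.511577260439285 [[-0.0007, 0.0001], [0.0005, -0.0007], [-0.0, 0.0003], [0.0002, 0.0003]]
all [ 0.57656362 -0.01127459] -4.521111206517129
top plate in shelf [0.0117 0.1179] [[-0.0329, 0.0612], [0.0474, 0.0552], [0.0563, 0.1746], [-0.0241, 0.1805]]
[0.0116 0.1181]
side plate in shelf [0.0085 0.1213] [[-0.0364, 0.0643], [0.0439, 0.058], [0.0533, 0.1782], [-0.027, 0.1845]]
[0.0083 0.1215]
knob top [[-0.1006195   0.20737844]]
knob foot side [[-0.10240866  0.21224971]]
```

```bash
cat >> h.py <<'E'
from scipy.spatial.transform import Rotation as Ro
S=np.load("s.npz") if __import__("os").path.exists("s.npz") else None
def goto(sx,sy,z):
    s=env.observe();T=np.array(s["tool_rot"]);p=np.array(s["position"])
    R,t=S["R"],S["t"];w=np.r_[R@[sx,sy]+t,z]
    G=np.eye(3);G[:2,0]=R[:,0];G[:2,1]=-R[:,1];G[2,2]=-1
    print("world",w.round(4),"delta",(T.T@(w-p)/.75).round(4),(Ro.from_matrix(T.T@G).as_rotvec()/np.pi).round(4))
def where():
    s=env.observe();p=np.array(s["position"]);print(s["time_s"],"shelf",((p[:2]-S["t"])@S["R"]).round(4),p[2].round(4),"F",s["ft_force"].round(2),s["grip_width"].round(4),"q",s["q"].round(1))
E
python3 - <<'E'
from h import *
where();goto(-.07,.12,.2)
E
```

```text
Traceback (most recent call last):
  File "h.py", line 28, in where
    s=env.observe();p=np.array(s["position"]);print(s["time_s"],"shelf",((p[:2]-S["t"])@S["R"]).round(4),p[2].round(4),"F",s["ft_force"].round(2),s["grip_width"].round(4),"q",s["q"].round(1))
                                                                                                                                                  ^^^^^^^^^^^^^^^^^^^^^
AttributeError: 'float' object has no attribute 'round'
```

```bash
sed -i 's/s\["grip_width"\].round(4)/round(s["grip_width"],4)/' h.py
python3 - <<'E'
from h import *
where();goto(-.07,.12,.2)
E
```

```text
0.1 shelf [-0.3632 -0.5412] 0.2308 F [ 0.8  -0.36  0.82] 0.0855 q [-84.1  21.8  74.4   0.   83.9 -12.3]
world [0.5162 0.1139 0.2   ] delta [ 0.7012 -0.6621  0.0421] [-0.0004 -0.      0.1263]
```

Emit:
{"api": "jog_arm", "payload": {
  "deltas": [0.7012, -0.6621, 0.042, -0.0004, 0, 0.1263, -1, 0.7012, -0.6621, 0.042, -0.0004, 0, 0.1263, -1, 0.7012, -0.6621, 0.042, -0.0004, 0, 0.1263, -1, 0.7012, -0.6621, 0.042, -0.0004, 0, 0.1263, -1, 0.7012, -0.6621, 0.042, -0.0004, 0, 0.1263, -1, 0.7012, -0.6621, 0.042, -0.0004, 0, 0.1263, -1, 0.7012, -0.6621, 0.042, -0.0004, 0, 0.1263, -1, 0.7012, -0.6621, 0.042, -0.0004, 0, 0.1263, -1, 0.7012, -0.6621, 0.042, -0.0004, 0, 0.1263, -1, 0.7012, -0.6621, 0.042, -0.0004, 0, 0.1263, -1, 0.7012, -0.6621, 0.042, -0.0004, 0, 0.1263, -1, 0.7012, -0.6621, 0.042, -0.0004, 0, 0.1263, -1]
}}

```text
time_s: 1.1
position: [0.41, -0.0812, 0.2095]
tool_rot: [[0.997, -0.079, 0.0], [-0.079, -0.997, -0.001], [0.0, 0.001, -1.0]]
ft_force: [0.8, -0.1, 0.2]
grip_width: 0.0855
```

Run:
```python
from h import *
where();goto(-.07,.12,.14)
```

```text
1.1 shelf [-0.1605 -0.0829] 0.2095 F [ 0.8  -0.14  0.17] 0.0855 q [-27.5   9.7  95.7  -0.1  74.5  67.1]
world [0.5162 0.1139 0.14  ] delta [ 0.1206 -0.2706  0.0923] [ 0.0004 -0.0001 -0.0001]
```

Emit:
{"api": "jog_arm", "payload": {
  "deltas": [0.12, -0.27, 0.05, 0, 0, 0, -1, 0.12, -0.27, 0.05, 0, 0, 0, -1, 0.12, -0.27, 0.05, 0, 0, 0, -1, 0.12, -0.27, 0.05, 0, 0, 0, -1, 0.12, -0.27, 0.05, 0, 0, 0, -1, 0.12, -0.27, 0.05, 0, 0, 0, -1, 0.12, -0.27, 0.05, 0, 0, 0, -1, 0.12, -0.27, 0.05, 0, 0, 0, -1, 0.12, -0.27, 0.05, 0, 0, 0, -1]
}}

```text
time_s: 1.85
position: [0.515, 0.1108, 0.1718]
tool_rot: [[0.997, -0.079, -0.0], [-0.079, -0.997, -0.001], [-0.0, 0.002, -1.0]]
ft_force: [-0.7, -0.2, 0.2]
grip_width: 0.0854
```

Run:
```python
from h import *
where();goto(-.065,.12,.1);goto(-.065,.12,.09)
for n in("side","top"):
    im=eyes.get_image(n); cv2.imwrite(f"pics/{n}1.png",im[:,:,::-1])
```

```text
1.85 shelf [-0.071   0.1169] 0.1718 F [-0.67 -0.2   0.17] 0.0854 q [-0.7 22.5 83.7 -0.1 73.8 93.9]
world [0.5212 0.1135 0.1   ] delta [ 0.0081 -0.0043  0.0957] [ 0.0005  0.0001 -0.0001]
world [0.5212 0.1135 0.09  ] delta [ 0.0081 -0.0044  0.109 ] [ 0.0005  0.0001 -0.0001]
```

View pics/side1.png

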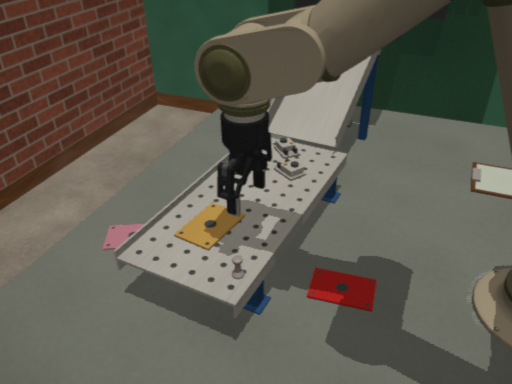

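View pics/top1.png

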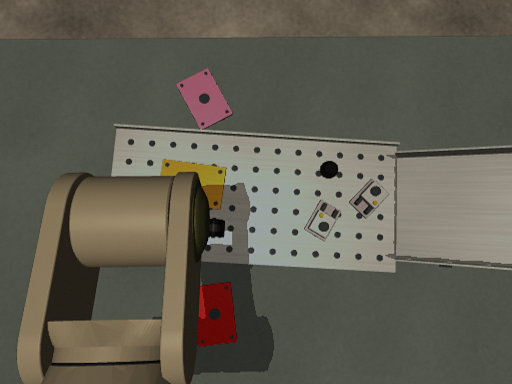

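Emit:
{"api": "jog_arm", "payload": {
  "deltas": [0.008, -0.003, 0.05, 0, 0, 0, -1, 0.008, -0.003, 0.095, 0, 0, 0, -1, 0.008, -0.003, 0.095, 0, 0, 0, -1, 0.008, -0.003, 0.095, 0, 0, 0, -1, 0.008, -0.003, 0.095, 0, 0, 0, -1]
}}

```text
time_s: 2.37
position: [0.5223, 0.1126, 0.1024]
tool_rot: [[0.997, -0.08, 0.002], [-0.08, -0.997, -0.001], [0.003, 0.001, -1.0]]
ft_force: [0.5, 0.8, 0.1]
grip_width: 0.0856
```

Run:
```python
from h import *
where();goto(-.065,.12,.09)
im=eyes.get_image("side")[130:260,160:310]; cv2.imwrite(f"pics/side2.png",cv2.resize(im[:,:,::-1],None,fx=4,fy=4,interpolation=2))
```

```text
2.3667 shelf [-0.0639  0.1192] 0.1024 F [0.49 0.77 0.11] 0.0856 q [-0.5 27.7 88.1 -0.1 64.  94.1]
world [0.5212 0.1135 0.09  ] delta [-0.0015 -0.0011  0.0166] [ 0.0003 -0.0008 -0.0003]
```

View pics/side2.png

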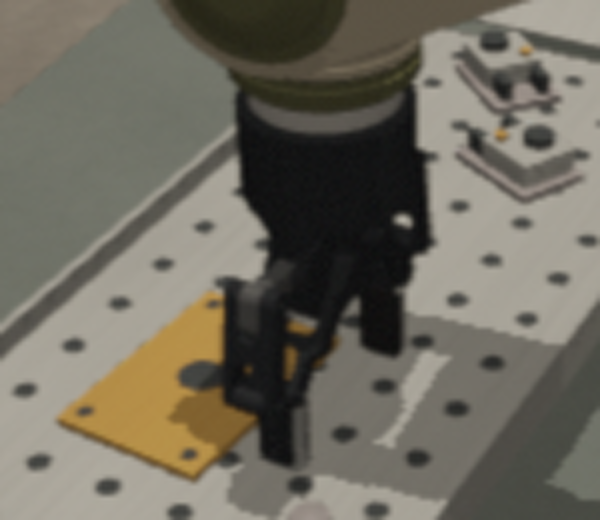

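Emit:
{"api": "jog_arm", "payload": {
  "deltas": [0, 0, 0.008, 0, 0, 0, -1, 0, 0, 0.015, 0, 0, 0, -1, 0, 0, 0.015, 0, 0, 0, -1, 0, 0, 0.015, 0, 0, 0, -1, 0, 0, 0.015, 0, 0, 0, -1]
}}

```text
time_s: 2.83
position: [0.5216, 0.1131, 0.0895]
tool_rot: [[0.997, -0.079, 0.0], [-0.079, -0.997, -0.001], [0.0, 0.001, -1.0]]
ft_force: [0.9, 0.3, -0.3]
grip_width: 0.0852
```

Run:
```python
from h import *
where();goto(-.065,.12,.09)
im=eyes.get_image("side")[130:260,160:310]; cv2.imwrite(f"pics/side3.png",cv2.resize(im[:,:,::-1],None,fx=4,fy=4,interpolation=2))
```

```text
2.8333 shelf [-0.0646  0.1197] 0.0895 F [ 0.89  0.34 -0.34] 0.0852 q [-0.4 28.7 89.  -0.1 62.3 94.1]
world [0.5212 0.1135 0.09  ] delta [-0.0005 -0.0004 -0.0006] [ 0.0004 -0.0001 -0.    ]
```

View pics/side3.png

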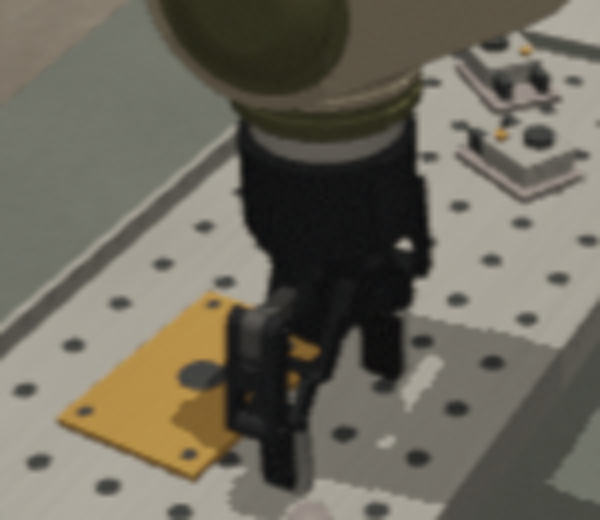

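Run:
```python
from h import *
R,t=S["R"],S["t"]
for z in(.1,.1025,.106):
  for x in(-.0756,-.0536):
   for y in(.1625,.177):
    print(z,x,y,((pix("side",np.r_[R@[x,y]+t,z])[0]-[160,130])*4).round(0))
```

```text
0.1 -0.0756 0.1625 [313. 492.]
0.1 -0.0756 0.177 [297. 512.]
0.1 -0.0536 0.1625 [270. 477.]
0.1 -0.0536 0.177 [254. 497.]
0.1025 -0.0756 0.1625 [313. 488.]
0.1025 -0.0756 0.177 [297. 507.]
0.1025 -0.0536 0.1625 [270. 473.]
0.1025 -0.0536 0.177 [253. 492.]
0.106 -0.0756 0.1625 [313. 482.]
0.106 -0.0756 0.177 [297. 501.]
0.106 -0.0536 0.1625 [270. 467.]
0.106 -0.0536 0.177 [253. 486.]
```

Emit:
{"api": "jog_arm", "payload": {
  "deltas": [0, 0, 0.001, 0, 0, 0, -1, 0, 0, 0.002, 0, 0, 0, -1, 0, 0, 0.002, 0, 0, 0, -1]
}}

```text
time_s: 3.13
position: [0.5215, 0.1131, 0.0878]
tool_rot: [[0.997, -0.079, 0.0], [-0.079, -0.997, -0.001], [0.0, 0.001, -1.0]]
ft_force: [-0.4, 0.5, -0.5]
grip_width: 0.0852
```

Run:
```python
from h import *
where()
```

```text
3.1333 shelf [-0.0647  0.1196] 0.0878 F [-0.44  0.48 -0.47] 0.0852 q [-0.5 28.8 89.1 -0.1 62.1 94.1]
```

Emit:
{"api": "jog_arm", "payload": {
  "deltas": [0.008, 0, 0, 0, 0, 0, -1, 0.016, 0, 0, 0, 0, 0, -1, 0.024, 0, 0, 0, 0, 0, -1, 0.031, 0, 0, 0, 0, 0, -1, 0.038, 0, 0, 0, 0, 0, -1, 0.045, 0, 0, 0, 0, 0, -1, 0.052, 0, 0, 0, 0, 0, -1, 0.058, 0, 0, 0, 0, 0, -1, 0.064, 0, 0, 0, 0, 0, -1, 0.07, 0, 0, 0, 0, 0, -1, 0.074, 0, 0, 0, 0, 0, -1, 0.074, 0, 0, 0, 0, 0, -1]
}}

```text
time_s: 4.13
position: [0.5777, 0.1086, 0.0878]
tool_rot: [[0.997, -0.079, 0.001], [-0.079, -0.997, -0.001], [0.001, 0.001, -1.0]]
ft_force: [-0.1, -0.3, -0.6]
grip_width: 0.0856
```

Run:
```python
from h import *
where();goto(.017,.12,.088)
im=eyes.get_image("side")[130:280,120:320]; cv2.imwrite(f"pics/side4.png",cv2.resize(im[:,:,::-1],None,fx=4,fy=4,interpolation=2))
im=eyes.get_image("top"); cv2.imwrite(f"pics/top4.png",im[:,:,::-1])
```

```text
4.1333 shelf [-0.0083  0.1196] 0.0878 F [-0.06 -0.3  -0.64] 0.0856 q [-0.9 33.3 80.1 -0.1 66.5 93.7]
world [0.603 0.107 0.088] delta [ 0.0337 -0.0005 -0.0002] [ 0.0003 -0.0004 -0.0001]
```

View pics/side4.png

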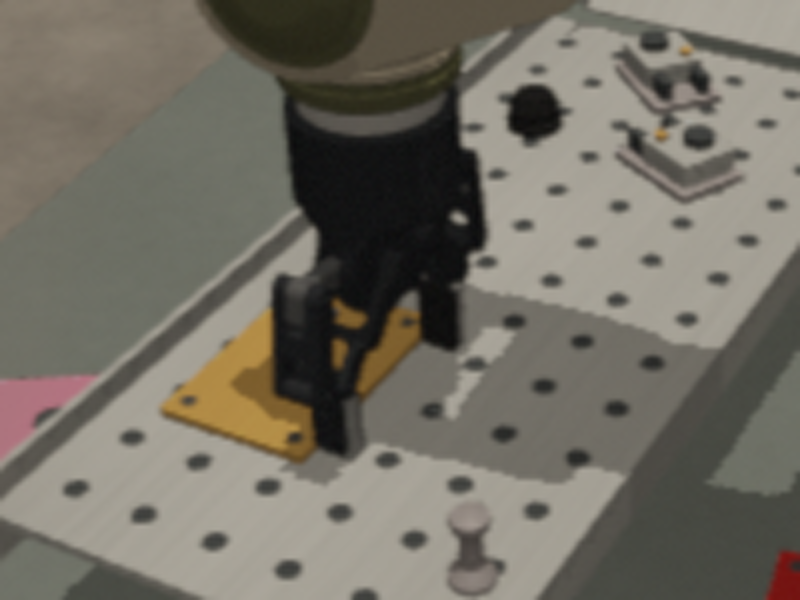

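View pics/top4.png

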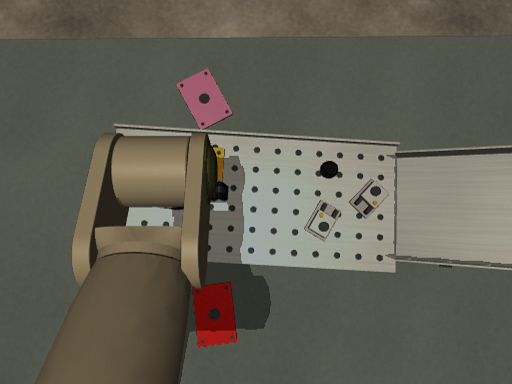

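Emit:
{"api": "jog_arm", "payload": {
  "deltas": [0.005, 0, 0, 0, 0, 0, -1, 0.01, 0, 0, 0, 0, 0, -1, 0.015, 0, 0, 0, 0, 0, -1, 0.02, 0, 0, 0, 0, 0, -1, 0.024, 0, 0, 0, 0, 0, -1, 0.027, 0, 0, 0, 0, 0, -1, 0.03, 0, 0, 0, 0, 0, -1, 0.032, 0, 0, 0, 0, 0, -1, 0.033, 0, 0, 0, 0, 0, -1, 0.034, 0, 0, 0, 0, 0, -1, 0.034, 0, 0, 0, 0, 0, -1]
}}

```text
time_s: 5.15
position: [0.6024, 0.1067, 0.088]
tool_rot: [[0.997, -0.079, 0.0], [-0.079, -0.997, -0.001], [0.0, 0.001, -1.0]]
ft_force: [-4.5, -0.2, 3.4]
grip_width: 0.0855
```

Run:
```python
from h import *
where()
im=eyes.get_image("side")[130:280,120:320]; cv2.imwrite(f"pics/side5.png",cv2.resize(im[:,:,::-1],None,fx=4,fy=4,interpolation=2))
```

```text
5.15 shelf [0.0165 0.1196] 0.088 F [-4.46 -0.19  3.41] 0.0855 q [-1.  35.3 75.9 -0.1 68.8 93.6]
```

View pics/side5.png

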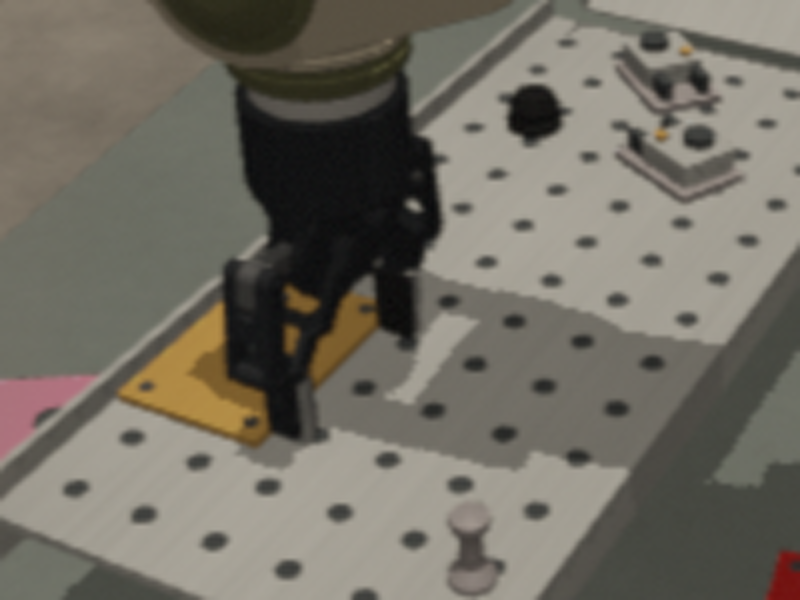

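Emit:
{"api": "jog_arm", "payload": {
  "deltas": [0.001, 0, 0, 0, 0, 0, -1, 0.002, 0, 0, 0, 0, 0, -1, 0.002, 0, 0, 0, 0, 0, -1]
}}

```text
time_s: 5.45
position: [0.6038, 0.1066, 0.0879]
tool_rot: [[0.997, -0.079, 0.0], [-0.079, -0.997, -0.001], [0.0, 0.001, -1.0]]
ft_force: [-4.1, 0.9, 2.7]
grip_width: 0.0854
```

Emit:
{"api": "jog_arm", "payload": {
  "deltas": [0.001, 0, 0, 0, 0, 0, -1, 0.002, 0, 0, 0, 0, 0, -1, 0.003, 0, 0, 0, 0, 0, -1, 0.003, 0, 0, 0, 0, 0, -1]
}}

```text
time_s: 5.78
position: [0.6046, 0.1066, 0.0879]
tool_rot: [[0.997, -0.079, -0.004], [-0.079, -0.997, -0.001], [-0.004, 0.001, -1.0]]
ft_force: [-12.1, 0.8, 6.9]
grip_width: 0.0854
```

Emit:
{"api": "jog_arm", "payload": {
  "deltas": [-0.025, 0, 0, 0, 0, 0, -1, -0.04, 0, 0, 0, 0, 0, -1, -0.04, 0, -0.05, 0, 0, 0, 1, -0.04, 0, -0.1, 0, 0, 0, 1, -0.04, 0.05, -0.1, 0, 0, 0, 1, -0.04, 0.127, -0.1, 0, 0, 0, 1, -0.04, 0.127, -0.1, 0, 0, 0, 1, 0.065, 0.127, -0.1, 0, 0, 0, 1, 0.065, 0.127, -0.1, 0, 0, 0, 1, 0.065, 0.127, -0.1, 0, 0, 0, 1, 0.065, 0.127, -0.1, 0, 0, 0, 1]
}}

```text
time_s: 6.7
position: [0.6487, 0.007, 0.162]
tool_rot: [[0.997, -0.079, 0.001], [-0.079, -0.997, -0.002], [0.001, 0.001, -1.0]]
ft_force: [-0.0, -1.0, -0.0]
grip_width: -0.0002
```

Run:
```python
from h import *
where();goto(.07,.022,.102)
for n in("side","top"):
    im=eyes.get_image(n); cv2.imwrite(f"pics/{n}6.png",im[:,:,::-1])
    c,r,b=plate(im,n);print(n,((b-S["t"])@S["R"]).round(4).tolist())
```

```text
6.7 shelf [0.0704 0.0239] 0.162 F [-0.01 -1.01 -0.03] -0.0002 q [-9.8 34.6 63.6 -0.1 81.6 84.8]
world [0.6481 0.0051 0.102 ] delta [-0.0007  0.0024  0.08  ] [ 0.0005 -0.0004 -0.0002]
side [[0.0288, 0.063], [0.1096, 0.0635], [0.1089, 0.1849], [0.0282, 0.1845]]
top [[0.0498, 0.0727], [0.0777, 0.0557], [0.1122, 0.1123], [0.0842, 0.1293]]
```

View pics/side6.png

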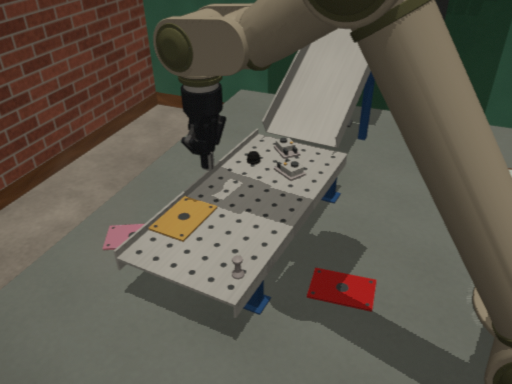

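View pics/top6.png

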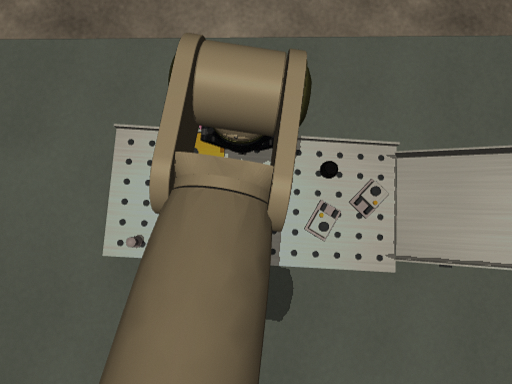

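Emit:
{"api": "jog_arm", "payload": {
  "deltas": [0, 0.003, 0.04, 0, 0, 0, 1, 0, 0.003, 0.07, 0, 0, 0, 1, 0, 0.003, 0.079, 0, 0, 0, 1, 0, 0.003, 0.079, 0, 0, 0, 1, 0, 0.003, 0.079, 0, 0, 0, 1]
}}

```text
time_s: 7.22
position: [0.6471, 0.0055, 0.105]
tool_rot: [[0.997, -0.079, 0.001], [-0.079, -0.997, -0.002], [0.002, 0.001, -1.0]]
ft_force: [0.3, 0.2, 0.5]
grip_width: -0.0
```

Run:
```python
from h import *
where();goto(.07,.175,.102)
im=eyes.get_image("side")[110:260,120:320]; cv2.imwrite(f"pics/side7.png",cv2.resize(im[:,:,::-1],None,fx=4,fy=4,interpolation=2))
```

```text
7.2167 shelf [0.069  0.0223] 0.105 F [0.28 0.22 0.54] -0.0 q [-9.9 37.4 68.3 -0.1 74.2 84.6]
world [0.6601 0.1577 0.102 ] delta [ 0.0014 -0.2037  0.0037] [ 0.0004 -0.0005  0.    ]
```

View pics/side7.png

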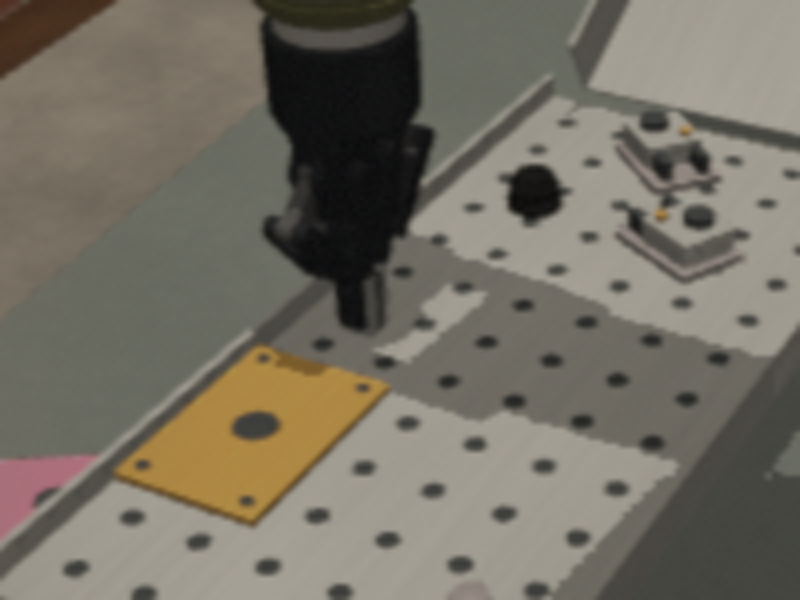

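Emit:
{"api": "jog_arm", "payload": {
  "deltas": [0, 0, 0.002, 0, 0, 0, 1, 0, 0, 0.003, 0, 0, 0, 1, 0.001, -0.008, 0.003, 0, 0, 0, 1, 0.001, -0.016, 0.003, 0, 0, 0, 1, 0.001, -0.024, 0.003, 0, 0, 0, 1, 0.001, -0.032, 0.003, 0, 0, 0, 1, 0.001, -0.04, 0.003, 0, 0, 0, 1, 0.001, -0.048, 0.003, 0, 0, 0, 1, 0.001, -0.056, 0.003, 0, 0, 0, 1, 0.001, -0.064, 0.003, 0, 0, 0, 1, 0.001, -0.07, 0.003, 0, 0, 0, 1, 0.001, -0.07, 0.003, 0, 0, 0, 1]
}}

```text
time_s: 8.27
position: [0.6518, 0.0587, 0.1014]
tool_rot: [[0.997, -0.078, 0.0], [-0.078, -0.997, -0.001], [0.0, 0.001, -1.0]]
ft_force: [0.1, 0.9, 0.2]
grip_width: -0.0001
```

Run:
```python
from h import *
where();goto(.07,.175,.102)
im=eyes.get_image("side"); c,r,b=plate(im,"side");print(((b-S["t"])@S["R"]).round(4).tolist())
im=im[130:280,100:300]; cv2.imwrite(f"pics/side8.png",cv2.resize(im[:,:,::-1],None,fx=4,fy=4,interpolation=2))
```

```text
8.2667 shelf [0.0695 0.0757] 0.1014 F [0.07 0.88 0.24] -0.0001 q [-5.2 38.3 67.1 -0.  74.6 89.3]
world [0.6601 0.1577 0.102 ] delta [ 0.0007 -0.1324 -0.0009] [ 0.0002 -0.0001  0.0002]
[[0.0284, 0.0851], [0.1093, 0.0853], [0.1089, 0.2074], [0.0281, 0.2071]]
```

View pics/side8.png

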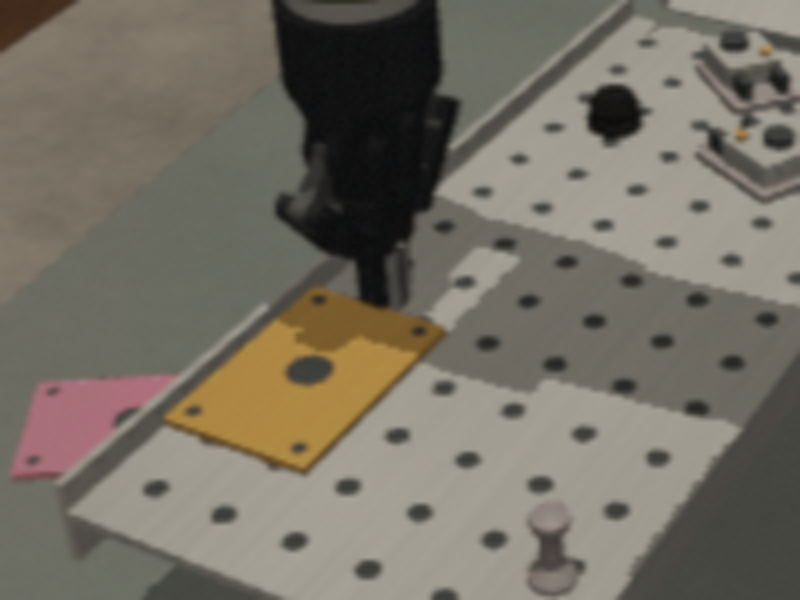

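Emit:
{"api": "jog_arm", "payload": {
  "deltas": [0.001, -0.008, -0.001, 0, 0, 0, 1, 0.001, -0.016, -0.001, 0, 0, 0, 1, 0.001, -0.024, -0.001, 0, 0, 0, 1, 0.001, -0.032, -0.001, 0, 0, 0, 1, 0.001, -0.04, -0.001, 0, 0, 0, 1, 0.001, -0.048, -0.001, 0, 0, 0, 1, 0.001, -0.056, -0.001, 0, 0, 0, 1, 0.001, -0.064, -0.001, 0, 0, 0, 1, 0.001, -0.072, -0.001, 0, 0, 0, 1, 0.001, -0.08, -0.001, 0, 0, 0, 1, 0.001, -0.086, -0.001, 0, 0, 0, 1, 0.001, -0.09, -0.001, 0, 0, 0, 1]
}}

```text
time_s: 9.32
position: [0.6579, 0.1256, 0.1021]
tool_rot: [[0.997, -0.078, 0.0], [-0.078, -0.997, -0.001], [0.0, 0.001, -1.0]]
ft_force: [0.4, -2.7, -0.9]
grip_width: 0.0002
```

Run:
```python
from h import *
where();goto(.07,.175,.102)
im=eyes.get_image("side"); c,r,b=plate(im,"side");print(((b-S["t"])@S["R"]).round(4).tolist())
im=im[150:300,80:280]; cv2.imwrite(f"pics/side9.png",cv2.resize(im[:,:,::-1],None,fx=4,fy=4,interpolation=2))
```

```text
9.3167 shelf [0.0703 0.1428] 0.1021 F [ 0.37 -2.74 -0.92] 0.0002 q [ 0.7 39.7 64.1 -0.1 76.2 95.2]
world [0.6601 0.1577 0.102 ] delta [-0.0003 -0.0429  0.0001] [ 0.0004 -0.0001  0.0001]
[[0.0283, 0.1516], [0.1093, 0.152], [0.1086, 0.2737], [0.0277, 0.2733]]
```

View pics/side9.png

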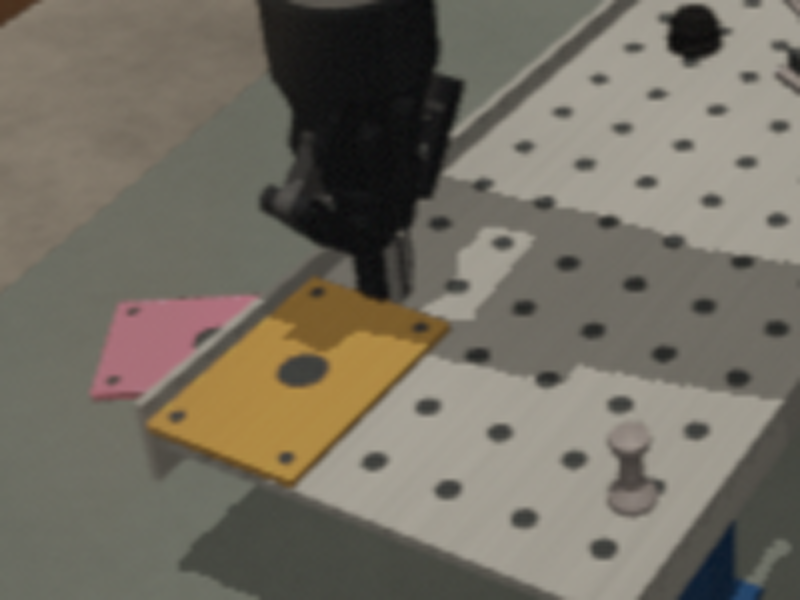

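Emit:
{"api": "jog_arm", "payload": {
  "deltas": [0, -0.007, 0, 0, 0, 0, 1, 0, -0.014, 0, 0, 0, 0, 1, 0, -0.021, 0, 0, 0, 0, 1, 0, -0.028, 0, 0, 0, 0, 1, 0, -0.034, 0, 0, 0, 0, 1, 0, -0.039, 0, 0, 0, 0, 1, 0, -0.043, 0, 0, 0, 0, 1, 0, -0.046, 0, 0, 0, 0, 1, 0, -0.048, 0, 0, 0, 0, 1, 0, -0.049, 0, 0, 0, 0, 1, 0, -0.049, 0, 0, 0, 0, 1]
}}

```text
time_s: 10.28
position: [0.6608, 0.1616, 0.1022]
tool_rot: [[0.997, -0.079, 0.0], [-0.079, -0.997, -0.001], [0.0, 0.001, -1.0]]
ft_force: [-0.5, -2.7, 0.3]
grip_width: 0.0002
```

Run:
```python
from h import *
where()
im=eyes.get_image("side"); c,r,b=plate(im,"side");print(((b-S["t"])@S["R"]).round(4).tolist())
im=im[150:300,80:280]; cv2.imwrite(f"pics/side10.png",cv2.resize(im[:,:,::-1],None,fx=4,fy=4,interpolation=2))
```

```text
10.2833 shelf [0.0704 0.179 ] 0.1022 F [-0.53 -2.72  0.32] 0.0002 q [ 3.8 40.7 62.  -0.1 77.3 98.4]
[[0.0282, 0.1873], [0.109, 0.1877], [0.1084, 0.3097], [0.0275, 0.3093]]
```

View pics/side10.png

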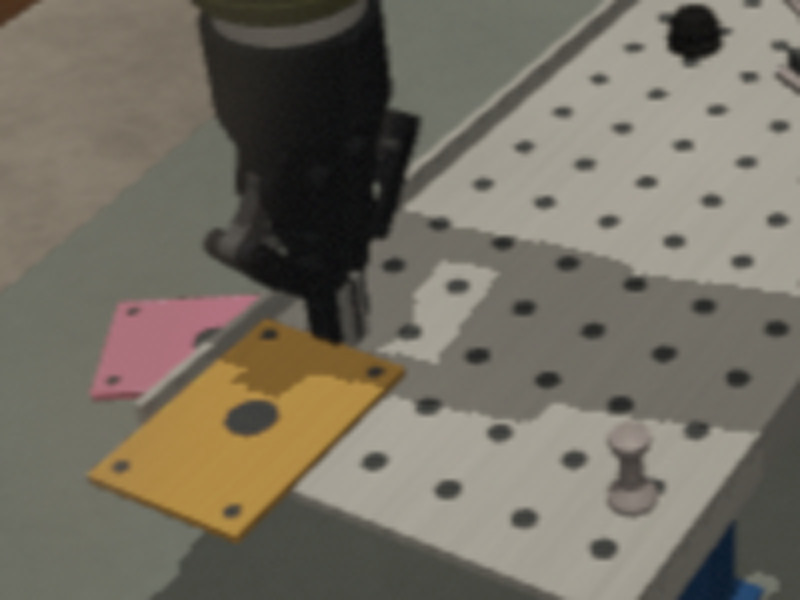

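Emit:
{"api": "jog_arm", "payload": {
  "deltas": [0, 0.02, 0, 0, 0, 0, 1, 0, 0.035, 0, 0, 0, 0, 1, 0, 0.035, -0.05, 0, 0, 0, 1, 0, 0.035, -0.1, 0, 0, 0, 1, 0, 0.035, -0.15, 0, 0, 0, 1, -0.2, 0.3, -0.15, 0, 0, 0, 1, -0.25, 0.5, -0.15, 0, 0, 0, 1, -0.25, 0.5, -0.15, 0, 0, 0, 1, -0.25, 0.5, -0.15, 0, 0, 0, 1, -0.25, 0.5, -0.15, 0, 0, 0, 1, -0.25, 0.5, -0.15, 0, 0, 0, 1, -0.25, 0.5, -0.15, 0, 0, 0, 1]
}}

```text
time_s: 11.33
position: [0.4976, -0.1103, 0.215]
tool_rot: [[0.997, -0.079, 0.001], [-0.079, -0.997, -0.001], [0.001, 0.001, -1.0]]
ft_force: [0.4, -0.4, 1.3]
grip_width: 0.0
```

Emit:
{"api": "jog_arm", "payload": {
  "deltas": [-0.1, 0.2, 0, 0, 0, 0, 1, -0.1, 0.2, 0, 0, 0, 0, 1, -0.1, 0.2, 0, 0, 0, 0, 1, -0.1, 0.2, 0, 0, 0, 0, 1, -0.1, 0.2, 0, 0, 0, 0, 1, -0.1, 0.2, 0, 0, 0, 0, 1, -0.1, 0.2, 0, 0, 0, 0, 1]
}}

```text
time_s: 11.92
position: [0.4125, -0.2519, 0.2151]
tool_rot: [[0.997, -0.08, 0.001], [-0.08, -0.997, -0.001], [0.001, 0.001, -1.0]]
ft_force: [0.3, 0.5, -0.1]
grip_width: 0.0001
```

Run:
```python
from h import *
where()
for n in("side","top"):
    im=eyes.get_image(n); cv2.imwrite(f"pics/{n}11.png",im[:,:,::-1])
    c,r,b=plate(im,n);q=((b-S["t"])@S["R"]);print(n,q.mean(0).round(4),q.round(4).tolist())
```

```text
11.9167 shelf [-0.1446 -0.2529] 0.2151 F [ 0.3   0.5  -0.05] 0.0001 q [-45.5  15.9  86.2  -0.   77.9  49.1]
side [0.0683 0.2493] [[0.0281, 0.1884], [0.1091, 0.1888], [0.1084, 0.3101], [0.0275, 0.3097]]
top [0.0708 0.2461] [[0.0307, 0.1861], [0.1114, 0.1865], [0.1108, 0.3062], [0.0301, 0.3058]]
```

View pics/side11.png

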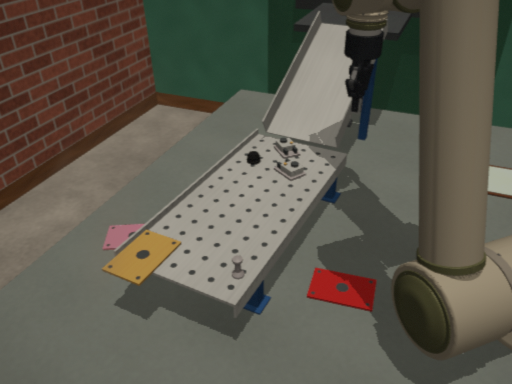

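View pics/top11.png

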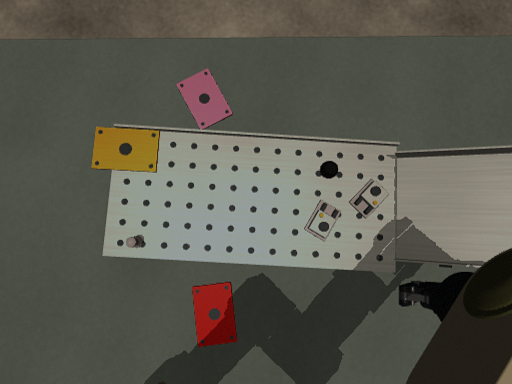

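Seen from both cameras, the plate is at about (125,149) in the top view, flush to the lip, with its centre at shelf (0.070, 0.248). The latches, grommet and knob are at the same pixels as at the start, and the hand is clear.

Run:
```python
from rig import close_job
print(close_job())
```

```text
the job is handed in; nothing more can be done
None
```

I pushed the yellow plate back to the lip with the open fingers, then along the lip with the shut fingers. I then backed off and lifted the hand clear, and handed the job in at about 12 s of the 64 s allowed.

My last checks, in the shelf frame:

| Measure | Side camera | Top camera | Required |
|---|---|---|---|
| Plate centre x (m) | 0.068 | 0.071 | above 0.063 |
| Plate centre y (m) | 0.249 | 0.246 | 0.236 to 0.264 |

- **Overhang:** these centres put about 36 to 39 mm of the plate past the open end (26 to 54 mm required).
- **Angle:** it was within about 0.01 rad of the lip (limit 0.09).
- **Bystanders:** the latches, grommet and lock knob looked unmoved and upright in both pictures. I compared them by eye with the first pictures and did not measure them.
- **Disagreement:** the two cameras differ by about 2 to 3 mm, roughly the stated calibration error. No check failed.

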